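# Push the washed knob back onto the gas hob

## Robot

A 6-joint arm with a two-finger parallel gripper is mounted at the origin on the work surface. World frame = base frame: x ahead of the robot, y to its left, z up, the work surface at z = 0. Lengths are in m, angles in rad, forces in N, time in s.
With the tool pointing down it reaches from about 0.275 to 1 m from the base axis. Payload 8.4 kg.
Tool frame: the origin (TCP) lies between the finger pads; the fingertips stand 11 mm ahead of it and the grasp point (between the pads) lies 8 mm behind it; z points along the fingers, y is the line along which they close (so a half turn about z gives the same grasp; the last joint's range is limited). The gripper opens to 85 mm and grips with 20 to 120 N. Pads are 22 mm wide; open, the fingers measure 114 mm over their backs; the gripper's body (76 mm by 85 mm) begins 54 mm behind the grasp point. The pads swing forward as they close: fully open they stand 13 mm farther back than shut.
Start: joints at [1.137, 0.353, 1.633, -0, 1.155, -0.002], TCP at [0.262, 0.568, 0.242] pointing down, gripper open.
Joint ranges: [-2.63, 2.63], [-0.92, 2.1], [0.06, 2.66], [-1.3, 4.44], [0, 2.69], [-3.02, 3.02]. Speed limits (rad/s): [2.22, 2.22, 2.79, 3.14, 3.14, 3.14].

## Interface

Orientations are given as a 3x3 rotation matrix whose columns are the frame's x, y, z axes.
In Python, from cell import env gives the robot as it stands. The module is installed in compiled form; this text tells all that it offers.
- The arm moves only by the tool play_rows, never from a script. Its argument "targets" is a list of rows, each a list of 7 numbers: the finger opening in m, from 0 to 0.0854, then the shift along the tool's x, y, z in m, then the turn, a rotation vector about the tool's x, y, z in rad. In form: [[hand, x, y, z, wx, wy, wz], ...]. A call has exactly 10 rows; each row is the pose to reach, as a shift and turn from the pose commanded when the call began, along the tool's axes at that moment; what a row does not reach only later rows make up. A row lasts 1/10 s, in which the tool goes at most 50 mm and 8.59 degrees, less where a joint would pass 70% of its speed; a pose out of reach is approached as far as the arm can. A call with a gripper value outside its range is refused whole. The fingers move at their own pace and stop on an object; "newtons" is the grip in N (left out, the last holds). Time passes only in rows, so rows that repeat a pose let the fingers close, or fill a call up. It gives the time, the measured TCP pose, the force, the opening and the grip force at its end, in the units of the state.
- env.get_state(): the state, without advancing time (a new reading comes with each control period).
- env.get_image(name): name is "scene" or "top"; returns (picture, depth): 400x640x3 uint8, red, green, blue; 400x640 float32, m along the optical axis (not along the pixel's ray), 0 where there is no reading.
- env.calibration(name): a dict with "mtx" (3x3 intrinsics, pixels), "rvec" (rotation vector, rad) and "tvec" (3), from world to camera coordinates, as OpenCV has them. Camera axes: x right, y down, z forward; pixel columns grow to the right and rows downward; lengths in m; the calibration is good to about 2 mm. A picture is of the moment at which its call begins. calibration takes no time and is no camera call.
- env.close_job(): hands the job in; it is judged then, once.
The state is a dict: "time": time; "q": joint angles; "joint_velocities": joint speeds; "joint_efforts": joint torques, N m; "position": TCP position; "tool_rot": TCP orientation; "wrist_force": force on the tool from outside, world axes, zero at the start; "torque": the same for the moment, N m; "grip_width": finger opening in m; "grip_force": force on a finger pad.
Only numpy, scipy, OpenCV 4.12 (cv2) and the standard library are available. Lean on these libraries where they do the work, as an engineer would, in place of code of your own. Each camera call takes 0.05 s, during which the arm holds its last target. There are 200 camera calls.

## Task

One control knob of the gas hob has been washed and lies on the worktop. Push it onto the hob's bare spindle, its pointer towards the back of the hob like those of the other knobs, and press past the click until it is fully home; then keep pressing, so that the sprung spindle under it stays pushed all the way in, and finish while still holding the knob down like that. Leave everything else where it is.

Things in the scene. Friction and masses are not known exactly. Their poses are not given: they have to be found in the camera images.
- knob: The loose hob knob, black plastic, 44 mm across, 40 mm tall, about 45 g, standing right way up on the worktop. Origin: centre of its underside; z up; x towards its pointer. A round hollow skirt, radius 22 mm, with a flat top 21 mm above the origin, carries a bar grip across its middle.
- knob_bar (a point): Middle of the knob's bar grip, 30 mm above its underside. The bar is 12 mm thick, reaches from 21 to 40 mm above the underside and runs along the knob's x from -22 mm to a narrower nose at +28 mm: the pointer, the only part that juts out beyond the skirt. Fingers that pinch it low can push on the skirt's top.
- knob_pointer (a point): End of the pointer nose of the knob's bar, 28 mm from the knob's axis, 30 mm above its underside. A thin pale index line runs along the top of the bar at this end, on all the knobs.
- knob_hole (a point): Centre of the roof of the hole in the knob's hub, 18 mm above its underside, hidden inside. The hole is a D, 12 mm wide, flat on the pointer side (+x), with a funnel 18 mm wide at the underside. It finds the spindle from up to 4 mm off centre and 0.25 rad off in yaw; the other way round it will not go on.
- spindle_tip (a point): Centre of the top of the bare valve spindle, the one control in the hob's row without a knob: a steel D-shaft 10 mm in diameter, bevelled at the tip, 25 mm above the hob's plate and 33 mm above the worktop when not pressed. It does not turn. z up; x points to the back of the hob, where the knob's pointer must point; the D's flat faces x.
- clip (a point): The spindle's spring clip, two bowed steel leaves, one each side, widest here, 9 mm below the tip. The knob meets it with its underside 9 mm below the tip, takes the most force at 11 to 12 mm, clicks, and is fully home when its hole's roof rests on the tip: its underside is then 18 mm below the tip, 7 mm above the hob's plate with the spindle up, 3 mm pressed in.
- spindle (a joint): How far the spindle is pushed down against the valve's spring, m: 0 up (at the start), 0.004 at the bottom. The spring takes 3 N to start, 5 N at the bottom. Pushing the knob on first sends the spindle to the bottom; passing the clip then takes 11 to 15 N; at the click the force drops and the spindle springs up into the knob: to hold it in, push down those 4 mm again.
- hob: The gas hob, fixed: a steel plate 510 mm front to back (x), 580 mm wide (y), 8 mm thick. Origin: centre of its underside; x to its back. Its four controls stand in a row 205 mm in front of the centre, at y = -112.5, -37.5, 37.5 and 112.5 mm; which of them is bare varies. Two cast-iron pan supports, tops 48 mm above the worktop, begin 70 mm behind the row; a saucepan, 133 mm high in all, stands on the right rear burner, fixed.
- fitted_knob0: One of the three knobs still on the hob, the same shape as the loose one, pointer to the back of the hob (off); fixed. Origin: on its axis on the hob's plate; its underside is 7 mm higher, its top 47 mm higher.
- fitted_knob1: Another fitted knob, as fitted_knob0.
- fitted_knob2: Another fitted knob, as fitted_knob0.
- burner_cap: Bystander: a dark enamelled burner cap, a disc 64 mm across and 10 mm tall, lying near the knob. Origin: centre of its underside.
- ramekin: Bystander: a small white ramekin, 70 mm across and 36 mm tall, standing near the knob. Origin: centre of its underside.
- mug: Bystander: a white mug, 82 mm across and 85 mm tall. Origin: centre of its underside.
- spice_jar: Bystander: a glass spice jar with a black lid, 60 mm across and 75 mm tall. Origin: centre of its underside.
- soap_bottle: Bystander: a clear pump bottle of washing-up liquid, 62 mm across and 195 mm tall. Origin: centre of its underside.
Mind the look-alikes: they are no part of the job. Leave any blue or brown look-alike of the part that bears spindle_tip alone.

How it is judged:
On the way, in this order (a step that is already met when the one before it is completed fails the run):
1. the knob has been picked up off the worktop (height (world z) of knob above 0.04 m and contact force between the fingers and knob above 0.5 N), for 0.2 s.
2. the knob has clicked past the clip and is home on the bare spindle (underside at least 16 mm below the spindle's tip) (z of knob in the frame of spindle_tip below -0.016 m and horizontal distance between knob and spindle_tip below 0.004 m and angle between knob's own z axis and vertical below 0.1 rad and x of knob_pointer in the frame of spindle_tip above 0.024 m), for 0.1 s.
At the end, for the whole second after the job is handed in: For the last second the knob is home on the bare spindle (underside at least 16 mm below its tip, within 4 mm of its axis, upright within 0.1 rad, pointer to the hob's back within 0.5 rad), the fingers still on it with over 2 N and the spindle pushed in at least 3 of its 4 mm (all of step 2 and value of joint spindle above 0.003 m and contact force between the fingers and knob above 2 N); the arm keeps its last pose, push and grip.
It fails at once if the burner cap or the ramekin is moved by more than 40 mm (distance of any of burner_cap, ramekin from where it was at the start of the episode above 0.04 m).
It fails at once if the mug, spice jar or soap bottle is moved by more than 40 mm (distance of any of mug, spice_jar, soap_bottle from where it was at the start of the episode above 0.04 m).
It also fails if it takes over 38 s, if anything falls off the work surface, if the arm or the gripper's body presses on something with over 40 N, if the wrist force passes 120 N, or if a joint passes its speed limit or range.

## Working session

There is one attempt and no reset: what is moved stays moved. The work goes in short steps, Python scripts to look and compute and a tool call to move; the robot and the scene stay as the last step left them, time stands still between calls to the robot, and variables do not carry over. Pictures are saved under pics/ and viewed, at most 10 in all, crops included, and the job is handed in when it is done.

Besides the shell and the picture viewer there is one more tool, called by a JSON object that holds its "op" and its "data", one argument or row to a line. play_rows: Moves the arm, as the interface text tells. Its arguments: {"type":"object","properties":{"targets":{"type":"array"},"newtons":{"type":"number"}},"required":["targets"]}

```bash
mkdir -p pics; cat > h.py <<'E'
import numpy as np,cv2
from cell import env
def cal(n):
    c=env.calibration(n);R,_=cv2.Rodrigues(np.array(c["rvec"],float));return np.array(c["mtx"]),R,np.array(c["tvec"],float).reshape(3)
def ray(n,u,v,z):
    K,R,t=cal(n);o=-R.T@t;d=R.T@np.linalg.inv(K)@np.array([u,v,1.]);return o+d*(z-o[2])/d[2]
def proj(n,p):
    K,R,t=cal(n);q=K@(R@np.array(p)+t);return q[:2]/q[2]
def pts(n,dep):
    K,R,t=cal(n);v,u=np.mgrid[:400,:640];P=np.stack([u,v,np.ones_like(u)],-1)@np.linalg.inv(K).T*dep[...,None];return (P-t)@R
E
python3 - <<'E'
from h import *
for n in("scene","top"):
    p,d=env.get_image(n);cv2.imwrite(f"pics/{n}.png",p[...,::-1]);np.savez(f"{n}.npz",p=p,d=d)
    K,R,t=cal(n);print(n,K[0,0],-R.T@t,R[2])
print(env.get_state())
E
```

```text
scene 381.37040572405954 [ 1.12681945 -0.54225359  0.88791319] [-0.5159553   0.44185221 -0.73386427]
top 506.17213348115683 [ 0.17878245 -0.03649239  1.64954548] [ 2.07606855e-01  5.06975959e-04 -9.78212215e-01]
{'time': 0.1, 'q': array([ 1.13661410e+00,  3.53617432e-01,  1.63407696e+00,  5.59433372e-06,
        1.15522667e+00, -2.36964655e-03]), 'joint_velocities': array([-0.00050191, -0.00261431, -0.00201299,  0.00188701,  0.00076741,
        0.0014773 ]), 'joint_efforts': array([-1.95927401e-03, -6.06358051e+01, -3.42817712e+01, -1.40819288e-04,
        3.99492244e-03, -2.45560466e-05]), 'position': array([0.26137193, 0.56724471, 0.24160533]), 'tool_rot': array([[-9.08207696e-01,  4.18519371e-01, -5.63464248e-04],
       [ 4.18519750e-01,  9.08206899e-01, -1.20300070e-03],
       [ 8.26302348e-06, -1.32839541e-03, -9.99999118e-01]]), 'wrist_force': array([ 0.3575742 ,  0.57974679, -0.04182154]), 'torque': array([ 0.01903594,  0.0261417 , -0.03688028]), 'grip_force': 0.0, 'grip_width': 0.08544529357734654}
```

View pics/top.png

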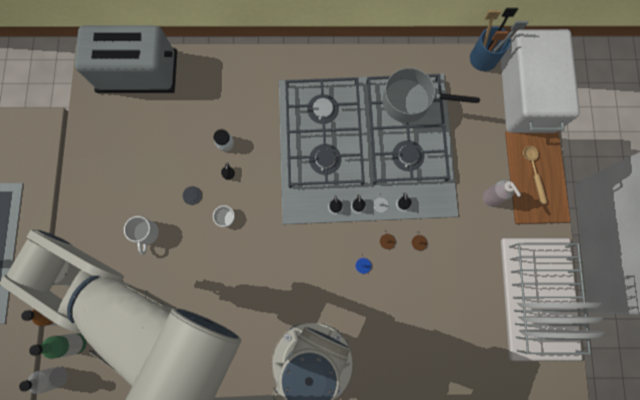

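View pics/scene.png

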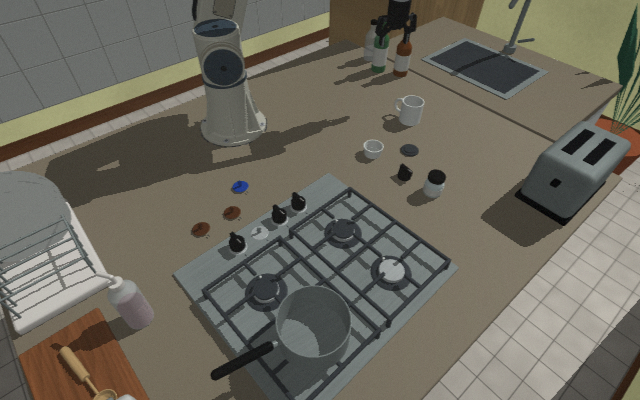

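The top view shows the loose knob at about (228,172), the spice jar at (223,140), the burner cap at (192,195) and the ramekin at (224,216). The bare control is at about (381,205), with fitted knobs at (336,205), (358,204) and (404,202). I'll zoom in on both areas.

```bash
python3 - <<'E'
from h import *
T=np.load("top.npz");S=np.load("scene.npz")
def c(I,u,v,w,h,s):return cv2.resize(I[v:v+h,u:u+w,::-1],(w*s,h*s),interpolation=cv2.INTER_CUBIC)
a=np.hstack([c(T["p"],205,150,50,50,8),c(S["p"],385,155,50,50,8)])
b=np.hstack([c(T["p"],325,185,100,45,4)]+[c(S["p"],220,185,100,45,4)]);b=cv2.resize(b,(800,180))
cv2.imwrite("pics/z.png",np.clip(np.vstack([a,b]).astype(float)*1.6,0,255).astype(np.uint8))
for n,D,(u0,u1,v0,v1) in(("top",T,(212,245,160,185)),("top",T,(325,420,192,216))):
    P=pts(n,D["d"])[v0:v1,u0:u1]; z=P[...,2]
    print(z.max())
    m=((z>.012)&(z<.09)).astype(np.uint8)
    k,l,st,ce=cv2.connectedComponentsWithStats(m)
    for i in range(1,k):
        if st[i,4]>5:
            q=P[l==i];print(st[i,4],ce[i]+[u0,v0],q[:,2].max(),q.mean(0),q[:,:2].min(0),q[:,:2].max(0))
E
```

```text
1.6495454842472217
155 [227.07096774 171.10322581] 0.04835294270761733 [0.61024341 0.28322926 0.02871356] [0.588743   0.26301154] [0.63704848 0.30578267]
1.6495454842472217
7 [354.42857143 193.71428571] 0.018355023232400403 [ 0.53650079 -0.13813336  0.01387055] [ 0.52860828 -0.14015576] [ 0.5422946  -0.13354181]
179 [358.69832402 203.79329609] 0.063267410526963 [ 0.49745757 -0.14995735  0.03926718] [ 0.47417871 -0.1826019 ] [ 0.53913755 -0.12275494]
9 [372. 194.] 0.017281517947578116 [ 0.53547329 -0.19623091  0.01387425] [ 0.52894048 -0.20275507] [ 0.54234726 -0.18979658]
6 [391.         194.66666667] 0.014723272349729113 [ 0.53326865 -0.25906738  0.01336796] [ 0.52860552 -0.26250788] [ 0.53903222 -0.25553559]
193 [403.97409326 201.93264249] 0.062263700631741636 [ 0.50363064 -0.29705129  0.03847828] [ 0.47841893 -0.32785409] [ 0.53556698 -0.26765892]
183 [335.91256831 204.6284153 ] 0.061681335304686766 [ 0.49492202 -0.07608574  0.03853241] [ 0.47169852 -0.10669558] [ 0.52581695 -0.0536626 ]
6 [340.83333333 197.16666667] 0.013834165353565308 [ 0.52505538 -0.09310566  0.01297724] [ 0.5
[... 319 characters left out ...]
3450306]
42 [380.16666667 206.57142857] 0.03609748564651022 [ 0.49248638 -0.22184601  0.01717565] [ 0.47165637 -0.23544946] [ 0.51873591 -0.20501173]
7 [391.85714286 212.14285714] 0.01811978113289878 [ 0.47429278 -0.26000611  0.01484217] [ 0.47085516 -0.26707905] [ 0.47813847 -0.25339849]
8 [400.75 211.5 ] 0.015066861989079056 [ 0.47671929 -0.28950425  0.01313053] [ 0.46854071 -0.29664345] [ 0.48173324 -0.28063087]
6 [413.33333333 212.5       ] 0.014297477832958202 [ 0.47335512 -0.33071028  0.01310016] [ 0.46481199 -0.33321442] [ 0.48169148 -0.32948937]
6 [368.66666667 212.83333333] 0.016851545785987368 [ 0.47218959 -0.18396095  0.01413275] [ 0.46856818 -0.18828744] [ 0.4752552  -0.18163118]
```

View pics/z.png

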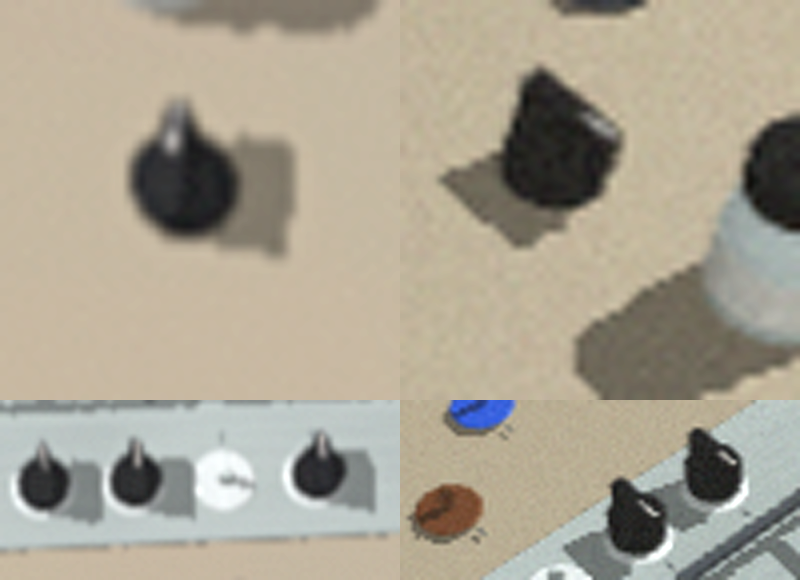

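The crops show the loose knob standing with its nose pointing roughly to +x. The bare control, with its white disc, is at about (380.8,204.7) in the top view. Next I'll measure both.

```bash
cat > m.py <<'E'
from h import *
def darks(n,p,boxes,zr=0.022):
    m=(p.max(2)<62).astype(np.uint8);out=[]
    for (u0,u1,v0,v1) in boxes:
        k,l,st,ce=cv2.connectedComponentsWithStats(m[v0:v1,u0:u1]);i=1+np.argmax(st[1:,4])
        out.append((ce[i]+[u0,v0],l==i,st[i,4]))
    return out
if __name__=="__main__":
    B={"top":[(212,245,158,185),(327,344,190,218),(349,367,190,218),(394,413,188,214)],
       "scene":[(392,415,160,186),(288,309,190,215),(269,290,202,228),(226,248,230,258)]}
    for n in("top","scene"):
        D=np.load(n+".npz");P=pts(n,D["d"])
        for b,(c,l,a) in zip(B[n],darks(n,D["p"],B[n])):
            z0=.022 if b==B[n][0] else .037
            q=P[b[2]:b[3],b[0]:b[1]][l]; q=q[q[:,2]>z0+.004]
            e=cv2.fitLine(q[:,:2].astype(np.float32),cv2.DIST_L2,0,.001,.001).ravel()
            print(n,b[:1],c.round(2),a,"ray",ray(n,*c,z0)[:2].round(4),"bar",len(q),q.mean(0).round(4),"yaw",np.arctan(e[1]/e[0]).round(3))
    D=np.load("top.npz");p=D["p"].astype(int)
    w=(p.min(2)[190:220,368:394]>150).astype(np.uint8)
    k,l,st,ce=cv2.connectedComponentsWithStats(w)
    print([(st[i],ce[i]+[368,190],ray("top",*(ce[i]+[368,190]),.010)[:2]) for i in range(1,k) if st[i,4]>20])
    # hob front edge: depth/colour, plane z=8mm ; grid of plate mask
    hsv=p[...,2]-p[...,0]; m=(hsv>-5).astype(np.uint8)[60:240,270:470]
    m=cv2.morphologyEx(m,cv2.MORPH_CLOSE,np.ones((15,15)));cs=cv2.findContours(m,0,2)[0];c=max(cs,key=cv2.contourArea)[:,0]+[270,60]
    for s,sel in (("front",(c[:,1]>210)&(c[:,0]>295)&(c[:,0]<445)),("left",(c[:,0]<300)&(c[:,1]>95)&(c[:,1]<210))):
        w=np.array([ray("top",*x,.008)[:2] for x in c[sel]],np.float32)
        if len(w)>5: print(s,len(w),cv2.fitLine(w,cv2.DIST_L2,0,.001,.001).ravel())
E
python3 m.py
```

```text
top (212,) [227.96 172.76] 135 ray [0.6064 0.2814] bar 59 [0.5983 0.2774 0.0641] yaw 0.634
top (327,) [335.76 205.53] 119 ray [ 0.4923 -0.0756] bar 48 [ 0.4906 -0.075   0.0532] yaw -0.116
top (349,) [358.74 204.62] 119 ray [ 0.4952 -0.1502] bar 43 [ 0.4856 -0.146   0.0915] yaw -0.33
top (394,) [404.58 202.63] 123 ray [ 0.5016 -0.2992] bar 54 [ 0.4993 -0.2972  0.0528] yaw 0.117
scene (392,) [403.72 173.08] 178 ray [0.6169 0.2742] bar 64 [0.6235 0.268  0.0483] yaw -1.008
scene (288,) [297.1  201.74] 193 ray [ 0.5015 -0.0825] bar 71 [ 0.5003 -0.0781  0.051 ] yaw 0.045
scene (269,) [278.29 214.46] 208 ray [ 0.5055 -0.1559] bar 76 [ 0.5047 -0.1527  0.0507] yaw 0.047
scene (226,) [236.02 242.4 ] 235 ray [ 0.5118 -0.3045] bar 83 [ 0.5185 -0.3047  0.0618] yaw -0.358
[(array([ 6,  8, 14, 14, 95], dtype=int32), array([379.31578947, 204.53684211]), array([ 0.50070245, -0.22001595]))]
front 14 [ 0.04355181 -0.99905115  0.45104662 -0.2019475 ]
left 6 [0.9990655  0.04322107 0.72197294 0.11005351]
```

```bash
python3 - <<'E'
from h import *
for a,b,z in(((402.5,164),(412.5,172.5),.04),((293.75,193),(305,202.5),.055),((274.5,205.5),(285.5,213.75),.055)):
    A,B=ray("scene",*a,z),ray("scene",*b,z);d=B-A;print(A,B,np.hypot(*d[:2]),np.arctan2(d[1],d[0]))
# pale index line, top & scene: brightest pixels inside knob
for n,boxes in(("top",[(222,232,160,172,.04),(330,340,192,204,.055),(353,363,192,203,.055),(400,409,190,201,.055)]),("scene",[(404,416,164,176,.04),(296,307,195,206,.055),(278,288,206,217,.055),(236,248,233,246,.055)])):
    p=np.load(n+".npz")["p"]
    for u0,u1,v0,v1,z in boxes:
        print(n,u0,v0);print(p[v0:v1,u0:u1].max(2))
E
```

```text
[0.59595586 0.28760338 0.04      ] [0.64399175 0.28110649 0.04      ] 0.048473250775960104 -0.13443487128551548
[ 0.48024768 -0.07788298  0.055     ] [ 0.53207669 -0.0763709   0.055     ] 0.051851061102248824 0.029166174606629586
[ 0.48379103 -0.15206561  0.055     ] [ 0.52980832 -0.14666823  0.055     ] 0.04633273887333282 0.11675691477613684
top 222 160
[[124 124 125 125 125 125 124 125 124 123]
 [124 125 125 124 122 123 121 124 124 123]
 [125 124 126 119 107 105 105 122 126 124]
 [125 125 123 107  89  90  86 115 125 125]
 [124 125 119  87  76  77  64  99 123 126]
 [127 127 114  76  71  65  44  75 117 126]
 [124 119  95  72  91  67  30  50  92 111]
 [110  89  64  74 111  72  26  28  53  79]
 [ 83  51  34  59  92  57  23  19  25  41]
 [ 54  32  32  38  50  37  23  20  20  23]
 [ 36  30  33  31  33  31  21  20  24  24]
 [ 33  32  33  33  34  29  24  22  26  23]]
top 330 192
[[125 124 125 125 124 124 123 124 124 123]
 [125 125 125 125 124 123 124 124 124 124]
 [125 125 124 125 121 116 121 125 124 124]
 [125 125 125 124 118 101 109 123 125 122]
 [125 124 126 122 108  94  94 117 125 125
[... 2856 characters left out ...]
  26  24  31  72 108]]
scene 236 233
[[125 122 123 124 125 123 123 125 123 123 121 125]
 [103 122 123 122 122 123 124 124 121 123 124 123]
 [ 37  51  47  63 106 120 124 121 123 122 123 124]
 [ 29  27  29  27  30  44  88 126 121 124 124 120]
 [ 25  22  27  28  26  31  45  88 121 120 124 125]
 [ 32  47  27  25  26  28  24  44  86 122 122 124]
 [ 55  98  82  26  26  27  23  40  86 121 124 125]
 [ 28  57  99  82  28  26  28  25  66 120 119 125]
 [ 24  26  55  99  85  31  31  29  68 128 124 129]
 [ 23  24  29  55  91  46  27  28  50 103 127 121]
 [ 26  18  29  25  29  28  30  28  43 115 162 121]
 [ 24  22  23  23  25  24  28  30  34  95 159 130]
 [ 21  22  24  21  24  24  26  19  33  87 146 140]]
```

{"op": "play_rows", "data": {
  "targets": [
    [0.05,-0.436,-0.114,0.12,0,0,-0.38],
    [0.05,-0.436,-0.114,0.12,0,0,-0.38],
    [0.05,-0.436,-0.114,0.12,0,0,-0.38],
    [0.05,-0.436,-0.114,0.12,0,0,-0.38],
    [0.05,-0.436,-0.114,0.12,0,0,-0.38],
    [0.05,-0.436,-0.114,0.12,0,0,-0.38],
    [0.05,-0.436,-0.114,0.12,0,0,-0.38],
    [0.05,-0.436,-0.114,0.12,0,0,-0.38],
    [0.05,-0.436,-0.114,0.12,0,0,-0.38],
    [0.05,-0.436,-0.114,0.12,0,0,-0.38]
  ],
  "newtons": 40
}}

```text
time: 1.1
position: [0.612, 0.2783, 0.1206]
tool_rot: [[-0.999, 0.054, -0.001], [0.054, 0.999, -0.001], [0.001, -0.001, -1.0]]
wrist_force: [-0.2, 0.5, 0.5]
grip_width: 0.05
grip_force: 0.0
```

```bash
python3 - <<'E'
from h import *
print(env.get_state()["position"])
p,d=env.get_image("scene")
I=cv2.resize(p[100:210,350:460,::-1],(550,550),interpolation=cv2.INTER_CUBIC)
cv2.imwrite("pics/s2.png",np.clip(I*1.5,0,255).astype(np.uint8))
s=env.get_state();print(s["time"],s["position"],(proj("scene",s["position"])-[350,100])*5)
E
```

```text
[0.61199157 0.27828384 0.12055733]
1.15 [0.61268473 0.2776702  0.12023801] [294.27681798 244.85980644]
```

View pics/s2.png

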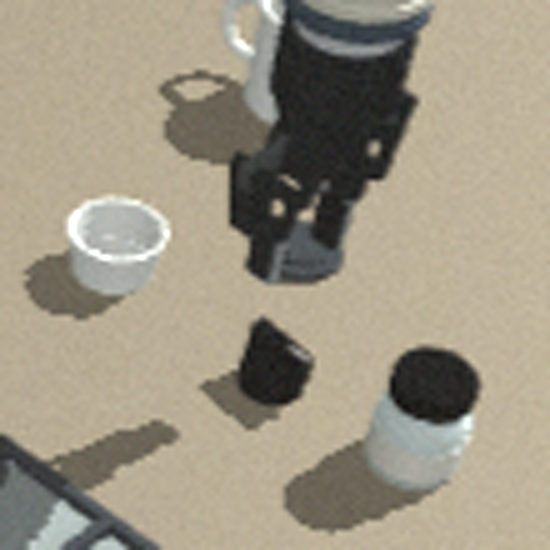

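The scene view shows the open fingers at (290,265) in the crop, above and aligned with the knob at (275,365). Ramekin and spice jar are clear. I'll descend part way.

{"op": "play_rows", "data": {
  "targets": [
    [0.05,0,0,0.03,0,0,0],
    [0.05,0,0,0.06,0,0,0],
    [0.05,0,0,0.06,0,0,0],
    [0.05,0,0,0.06,0,0,0],
    [0.05,0,0,0.06,0,0,0],
    [0.05,0,0,0.06,0,0,0],
    [0.05,0,0,0.06,0,0,0],
    [0.05,0,0,0.06,0,0,0],
    [0.05,0,0,0.06,0,0,0],
    [0.05,0,0,0.06,0,0,0]
  ]
}}

```text
time: 2.15
position: [0.6099, 0.2816, 0.0624]
tool_rot: [[-0.999, 0.052, 0.0], [0.052, 0.999, 0.0], [-0.0, 0.0, -1.0]]
wrist_force: [0.0, -0.7, -0.4]
grip_width: 0.0499
grip_force: 0.0
```

{"op": "play_rows", "data": {
  "targets": [
    [0.05,0,0,0.015,0,0,0],
    [0.05,0,0,0.029,0,0,0],
    [0.05,0,0,0.029,0,0,0],
    [0.05,0,0,0.029,0,0,0],
    [0.0,0,0,0.029,0,0,0],
    [0.0,0,0,0.029,0,0,0],
    [0.0,0,0,0.029,0,0,0],
    [0.0,0,0,0.029,0,0,0],
    [0.0,0,0,0.029,0,0,0],
    [0.0,0,0,0.029,0,0,0]
  ]
}}

```text
time: 3.15
position: [0.6103, 0.2818, 0.0339]
tool_rot: [[-0.999, 0.052, 0.001], [0.052, 0.999, 0.0], [-0.001, 0.001, -1.0]]
wrist_force: [0.1, 0.2, 5.4]
grip_width: 0.0103
grip_force: 40.8
```

{"op": "play_rows", "data": {
  "targets": [
    [0.0,0,0,0,0,0,0],
    [0.0,0,0,0,0,0,0],
    [0.0,0,0,-0.02,0,0,0],
    [0.0,0,0,-0.05,0,0,0],
    [0.0,0,0,-0.09,0,0,0],
    [0.0,0,0,-0.09,0,0,0],
    [0.0,0,0,-0.09,0,0,0],
    [0.0,0,0,-0.09,0,0,0],
    [0.0,0,0,-0.09,0,0,0],
    [0.0,0,0,-0.09,0,0,0]
  ]
}}

```text
time: 4.15
position: [0.6092, 0.2813, 0.122]
tool_rot: [[-0.999, 0.052, -0.002], [0.052, 0.999, -0.001], [0.002, -0.001, -1.0]]
wrist_force: [0.4, -0.0, 0.0]
grip_width: 0.0112
grip_force: 40.0
```

{"op": "play_rows", "data": {
  "targets": [
    [0.0,0.007,-0.04,0,0,0,-0.01],
    [0.0,0.014,-0.085,0,0,0,-0.02],
    [0.0,0.021,-0.13,0,0,0,-0.03],
    [0.0,0.028,-0.175,0,0,0,-0.04],
    [0.0,0.035,-0.22,0,0,0,-0.05],
    [0.0,0.042,-0.265,0,0,0,-0.06],
    [0.0,0.049,-0.31,0,0,0,-0.07],
    [0.0,0.056,-0.355,0,0,0,-0.08],
    [0.0,0.064,-0.4,0,0,0,-0.09],
    [0.0,0.071,-0.44,0,0,0,-0.094]
  ]
}}

```text
time: 5.15
position: [0.5152, -0.156, 0.1229]
tool_rot: [[-0.999, -0.042, -0.001], [-0.042, 0.999, 0.0], [0.001, 0.0, -1.0]]
wrist_force: [1.1, -0.7, -0.1]
grip_width: 0.0107
grip_force: 40.0
```

{"op": "play_rows", "data": {
  "targets": [
    [0.0,0.004,-0.03,0,0,0,0],
    [0.0,0.004,-0.055,0,0,0,0],
    [0.0,0.004,-0.07,0,0,0,0],
    [0.0,0.004,-0.07,0,0,0,0],
    [0.0,0.004,-0.07,0,0,0,0],
    [0.0,0.004,-0.07,0,0,0,0],
    [0.0,0.004,-0.07,0,0,0,0],
    [0.0,0.004,-0.07,0,0,0,0],
    [0.0,0.004,-0.07,0,0,0,0],
    [0.0,0.004,-0.07,0,0,0,0]
  ]
}}

```text
time: 6.15
position: [0.5152, -0.224, 0.1234]
tool_rot: [[-0.999, -0.043, 0.0], [-0.043, 0.999, -0.0], [-0.0, -0.0, -1.0]]
wrist_force: [0.1, 0.1, 0.0]
grip_width: 0.011
grip_force: 40.0
```

```bash
python3 - <<'E'
from h import *
p,d=env.get_image("scene");q,e=env.get_image("top");np.savez("s3.npz",p=p,d=d)
s=env.get_state();print(s["time"],s["position"],s["tool_rot"],s["wrist_force"],s["grip_width"])
I=cv2.resize(p[160:280,200:320,::-1],(600,600),interpolation=cv2.INTER_CUBIC)
I=np.clip(I*1.7,0,255).astype(np.uint8)
x,y,z=s["position"];k=np.array([x,y,z-.0335])
for o in([0,0,0],[0,0,.021]):
    pl=np.array([(proj("scene",k+o+[.022*np.cos(t),.022*np.sin(t),0])-[200,160]+.5)*5 for t in np.linspace(0,6.28,60)])
    cv2.polylines(I,[np.round(pl).astype(int)],True,(0,255,0) if o[2] else (0,0,255),1)
for o in([.028,.001,.04],[.028,.001,.03],[-.022,0,.04]):
    cv2.circle(I,tuple(int(a) for a in (proj("scene",k+o)-[200,160]+.5)*5),3,(255,0,255),-1)
cv2.circle(I,tuple(int(a) for a in (proj("scene",[.5015,-.224,.033])-[200,160]+.5)*5),3,(0,255,255),-1)
cv2.imwrite("pics/s3.png",I)
E
```

```text
6.25 [ 0.5151401  -0.22409313  0.12330871] [[-9.99102659e-01 -4.23541875e-02  6.68239729e-06]
 [-4.23541875e-02  9.99102659e-01 -1.36119590e-08]
 [-6.67582437e-06 -2.96627252e-07 -1.00000000e+00]] [ 0.09489215 -0.44057094 -0.84005998] 0.010769557941648737
```

View pics/s3.png

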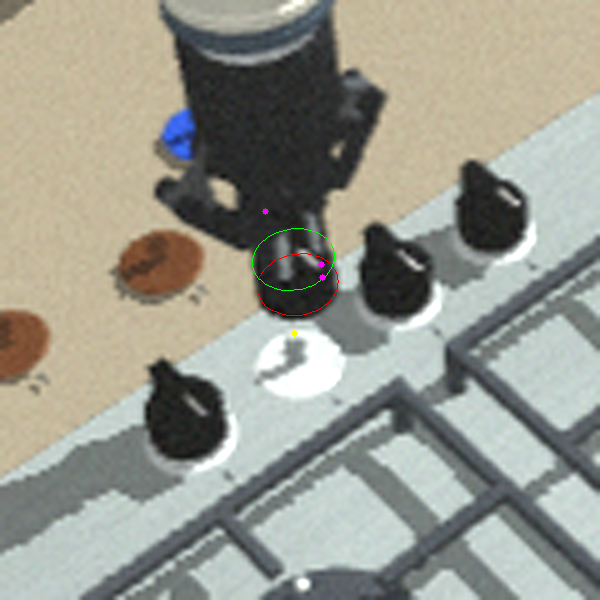

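The scene crop shows the held knob with its skirt bottom at (297,318), matching the predicted circle to within about 1 px. The white disc of the bare spindle is centred at about (300,363). I'll fit the disc in this view.

```bash
python3 - <<'E'
from h import *
for f,n,(u0,u1,v0,v1) in(("scene.npz","scene",(245,275,220,244)),("s3.npz","scene",(245,275,224,244)),("top.npz","top",(368,394,192,216))):
    p=np.load(f)["p"];m=(p.min(2)[v0:v1,u0:u1]>138).astype(np.uint8)
    k,l,st,_=cv2.connectedComponentsWithStats(m);i=1+np.argmax(st[1:,4])
    c=max(cv2.findContours((l==i).astype(np.uint8),0,1)[0],key=len)
    e=cv2.fitEllipse(cv2.convexHull(c));u=np.array(e[0])+[u0,v0];print(f,st[i],e[1],u,[ray(n,*u,z)[:2].round(4) for z in(.008,.010)])
E
```

```text
scene.npz [  8   6  16  14 107] (12.83633804321289, 16.238569259643555) [259.87765503 232.46222401] [array([ 0.5051, -0.2244]), array([ 0.5066, -0.2251])]
s3.npz [  8   2  16  14 107] (12.823534965515137, 16.570228576660156) [259.7341404  232.45234871] [array([ 0.5048, -0.2247]), array([ 0.5063, -0.2254])]
top.npz [  6   6  14  14 137] (14.242942810058594, 14.510159492492676) [380.22782421 204.49902725] [array([ 0.5012, -0.2233]), array([ 0.5008, -0.223 ])]
```

{"op": "play_rows", "data": {
  "targets": [
    [0.0,0.0127,0.0005,0.0,0,0,0],
    [0.0,0.0127,0.0005,0.02,0,0,0],
    [0.0,0.0127,0.0005,0.04,0,0,0],
    [0.0,0.0127,0.0005,0.05,0,0,0],
    [0.0,0.0127,0.0005,0.05,0,0,0],
    [0.0,0.0127,0.0005,0.05,0,0,0],
    [0.0,0.0127,0.0005,0.05,0,0,0],
    [0.0,0.0127,0.0005,0.05,0,0,0],
    [0.0,0.0127,0.0005,0.05,0,0,0],
    [0.0,0.0127,0.0005,0.05,0,0,0]
  ],
  "newtons": 60
}}

```text
time: 7.25
position: [0.5026, -0.2243, 0.0736]
tool_rot: [[-0.999, -0.042, 0.001], [-0.042, 0.999, -0.0], [-0.001, -0.0, -1.0]]
wrist_force: [-0.2, 0.4, -1.0]
grip_width: 0.0103
grip_force: 64.5
```

{"op": "play_rows", "data": {
  "targets": [
    [0.0,0,0,0.004,0,0,0],
    [0.0,0,0,0.007,0,0,0],
    [0.0,0,0,0.009,0,0,0],
    [0.0,0,0,0.011,0,0,0],
    [0.0,0,0,0.013,0,0,0],
    [0.0,0,0,0.015,0,0,0],
    [0.0,0,0,0.016,0,0,0],
    [0.0,0,0,0.016,0,0,0],
    [0.0,0,0,0.016,0,0,0],
    [0.0,0,0,0.016,0,0,0]
  ]
}}

```text
time: 8.25
position: [0.5021, -0.2242, 0.0572]
tool_rot: [[-0.999, -0.042, -0.001], [-0.042, 0.999, 0.0], [0.001, 0.0, -1.0]]
wrist_force: [-2.4, 1.0, -0.8]
grip_width: 0.0106
grip_force: 64.6
```

{"op": "play_rows", "data": {
  "targets": [
    [0.0,0.001,0,0.001,0,0,0],
    [0.0,0.001,0,0.002,0,0,0],
    [0.0,0.001,0,0.003,0,0,0],
    [0.0,0.001,0,0.004,0,0,0],
    [0.0,0.001,0,0.005,0,0,0],
    [0.0,0.001,0,0.006,0,0,0],
    [0.0,0.001,0,0.006,0,0,0],
    [0.0,0.001,0,0.006,0,0,0],
    [0.0,0.001,0,0.006,0,0,0],
    [0.0,0.001,0,0.006,0,0,0]
  ]
}}

```text
time: 9.25
position: [0.5017, -0.2244, 0.0516]
tool_rot: [[-0.999, -0.042, 0.001], [-0.042, 0.999, -0.0], [-0.001, -0.0, -1.0]]
wrist_force: [-1.1, 1.4, 8.4]
grip_width: 0.0105
grip_force: 65.8
```

{"op": "play_rows", "data": {
  "targets": [
    [0.0,0,0,0.001,0,0,0],
    [0.0,0,0,0.002,0,0,0],
    [0.0,0,0,0.003,0,0,0],
    [0.0,0,0,0.004,0,0,0],
    [0.0,0,0,0.005,0,0,0],
    [0.0,0,0,0.006,0,0,0],
    [0.0,0,0,0.006,0,0,0],
    [0.0,0,0,0.006,0,0,0],
    [0.0,0,0,0.006,0,0,0],
    [0.0,0,0,0.006,0,0,0]
  ]
}}

```text
time: 10.25
position: [0.5013, -0.2243, 0.0453]
tool_rot: [[-0.999, -0.042, -0.0], [-0.042, 0.999, 0.0], [0.0, 0.0, -1.0]]
wrist_force: [-1.8, 0.0, 3.4]
grip_width: 0.0103
grip_force: 65.2
```

{"op": "play_rows", "data": {
  "targets": [
    [0.0,0,0,0.001,0,0,0],
    [0.0,0,0,0.002,0,0,0],
    [0.0,0,0,0.003,0,0,0],
    [0.0,0,0,0.003,0,0,0],
    [0.0,0,0,0.003,0,0,0],
    [0.0,0,0,0.003,0,0,0],
    [0.0,0,0,0.003,0,0,0],
    [0.0,0,0,0.003,0,0,0],
    [0.0,0,0,0.003,0,0,0],
    [0.0,0,0,0.003,0,0,0]
  ]
}}

```text
time: 11.25
position: [0.5018, -0.2244, 0.044]
tool_rot: [[-0.999, -0.042, 0.001], [-0.042, 0.999, -0.0], [-0.001, -0.0, -1.0]]
wrist_force: [-6.7, 2.1, 25.7]
grip_width: 0.0106
grip_force: 68.4
```

```bash
python3 - <<'E'
from h import *
p,d=env.get_image("scene")
I=cv2.resize(p[180:270,200:320,::-1],(800,600),interpolation=cv2.INTER_CUBIC)
cv2.imwrite("pics/s4.png",np.clip(I*1.7,0,255).astype(np.uint8))
s=env.get_state();print(s["time"],s["position"],s["wrist_force"],s["grip_force"])
E
```

```text
11.3 [ 0.50179107 -0.22443438  0.04397984] [-6.05874926  3.10630304 26.25104809] 68.37079972028732
```

View pics/s4.png

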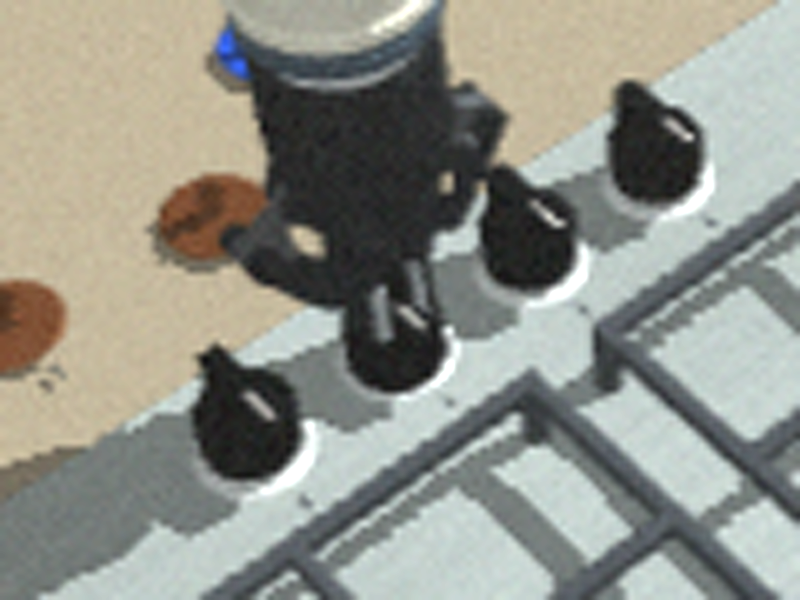

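The picture shows the held knob at (397,350), seated low on its white disc in line with the fitted knobs. Its index line points to the back, parallel to theirs. The force is steady at about 26 N against the stop, so I'm handing in.

```bash
python3 -c "
from cell import env
print(env.close_job())"
```

```text
the job is handed in; nothing more can be done
None
```

The knob is on the bare spindle with its pointer to the back. It clicked past the clip and was being held down with about 26 N when I handed the job in at 11.3 s; no verdict was returned.

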